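# Load a wood block into the carving jig

### The job

Load the inked wood block into the carving jig so it can be engraved: lay it face up on the jig's board, slide it lengthwise under the steel lip until it is home against the stop hidden in there, then swing the cam lever round by its red knob until the cam grips the end of the block firmly. Nothing needs force: feel for the stop and for the bite of the cam rather than ramming or crushing the block, and leave the ink jar, the brush pot and the gouge where they are.

Things in the scene. Friction and masses are not known exactly. Their poses are not given: they have to be found in the camera images.
- jig: Carving jig screwed to the desk: plywood board 180 (x) x 260 (y) x 15 mm thick. Origin: centre of its underside, on the desk; x across, y along the way a block slides in, z up. At the +y end (y 85 to 125) two wooden cheeks, inner faces at x = -31.5 and +31.5, carry a steel plate 110 wide, 4 thick: the lip, its underside 25 above the board's top, its top 44 above the desk.
- mouth (a point): Middle of the pocket's mouth: on the board's top face (15 mm above the desk), half way between the cheeks, below the lip's edge (jig x 0, y +85). Axes as the jig's. A brass stop is set somewhere from 8 to 14 mm behind the lip's edge; hidden under the lip, unmeasured, it does not give when pushed. The lip and the cheeks all begin at this edge.
- block: Loose end-grain wood block 60 (x) x 100 (y) x 23 high, about 110 g, top face inked black with pale cut lines. Origin: centre of its underside; y along its length, z up. Either end may go in first. It starts on the desk.
- cam (a joint): Turn q of the dark wooden cam lever, rad: starts open at 0 to 0.3, grows clockwise seen from above, to 2.95 at most. Stiff pivot (about 0.18 N m): stays where it is left. The cam, a disc 18 mm in radius, 17 to 35 above the desk, reaches 18 + 14 cos(2.967 - q) mm from the pivot towards the mouth. At q = 0 the arm points along jig +x, turned 20 degrees towards -y.
- cam_pivot (a point): Upright pivot of the cam lever, at the board's top, jig x 0, y -30 mm. Axes as the jig's. It sits on a spring-backed steel slide that gives way towards -y by 1 mm per 6 N of grip. With the block home the cam meets its end at 1.76 rad (stop foremost) to 2.30 rad (rearmost); turning on, the push needed at the knob soon grows from 2 N to 6 N and more; part of the grip fades when the knob is let go.
- cam_knob (a point): Centre of the top of the red knob: an upright round post, 18 mm diameter, 36 high (52 to 88 above the desk), on the lever arm's end, 70 from the pivot. The arm, 18 wide, lies 40 to 52 above the desk.
- ink: Ink jar, 52 diameter, 62 high, standing; origin at the centre of its underside.
- brush_pot: Blue pot of 74 diameter and 100 high with brushes up to 230 high; origin at the centre of its underside.
- gouge: Carving gouge with a wooden handle, 120 long, about 23 high at the butt, lying along its x; origin at mid-length, on the desk.
- pin (a point): Foot of a bullet-nosed steel guide pin, 10 mm diameter, 17 high (cone above 9), on the board's top at jig x +37, y +4: it keeps the rear end of the block from swinging to +x. Between the lip's edge and the open cam there is about 10 mm more room than the block's length for laying it down.
There are look-alikes about, which are no part of the job. Of the things shaped like the block, the wood one is meant.

How it is judged:
By the outcome, as a careful person would: the job done as asked, in the order asked, and still so for the second after the job is handed in, with the robot touching nothing.
It also fails if it takes over 72 s, if anything falls off the work surface, if the arm or the gripper's body presses on something with over 40 N, if the wrist force passes 120 N, or if a joint passes its speed limit or range.

### The arm

A 7-joint arm with a two-finger parallel gripper is mounted at the origin on the work surface. World frame = base frame: x ahead of the robot, y to its left, z up, the work surface at z = 0. Lengths are in m, angles in rad, forces in N, time in s.
With the tool pointing down it reaches from about 0.4 to 0.875 m from the base axis. Payload 4.4 kg.
Tool frame: the origin (TCP) lies midway between the tips of the shut fingers; the grasp point (between the pads) lies 19 mm behind it; z points along the fingers, y is the line along which they close (so a half turn about z gives the same grasp; the last joint's range is limited). The gripper opens to 85 mm and grips with 20 to 120 N. Pads are 22 mm wide; open, the fingers measure 114 mm over their backs; the gripper's body (76 mm by 85 mm) begins 54 mm behind the grasp point. The pads swing forward as they close: fully open they stand 13 mm farther back than shut.
Start: joints at [-1.2, 0.628, 0.038, 1.517, -0.027, 0.996, -0.02], TCP at [0.275, 0.589, 0.231] pointing down, gripper open.
Joint ranges: [-3.06, 3.06], [-0.37, 2.12], [-1.25, 1.32], [0.18, 2.47], [-1.1, 4.24], [0.23, 1.98], [-2.94, 2.94]. Speed limits (rad/s): [2.57, 2.57, 3.14, 3.14, 3.14, 3.14, 3.14].

### API

Orientations are given as a rotation vector (axis times angle).
In Python, from rig import bot gives the robot as it stands. The module is installed in compiled form; this text tells all that it offers.
- The arm moves only by the tool send_rows, never from a script. Its argument "steps" is a list of rows, each a list of 6 numbers: the shift along the world's x, y, z scaled (see below), then the turn, a rotation vector about the world's x, y, z scaled (see below). In form: [[tx, ty, tz, rx, ry, rz], ...]. A call has 1 to 5 rows; each row is the pose to reach, as a shift and turn from the pose commanded when the call began, turning the shorter way round; what a row does not reach only later rows make up. The controller multiplies each number of a shift by 0.1 m and each number of a turn by 2 pi rad. A row lasts 1/12 s, in which the tool goes at most 41.7 mm and 7.16 degrees, less where a joint would pass 70% of its speed; a pose out of reach is approached as far as the arm can. A call with a number of a shift or a turn outside -1 to 1 is refused whole. A call with a gripper value outside its range is refused whole. "grip" is the opening, from -1 (shut) to 1 (fully open), set as the call begins (left out, the last holds). The fingers move at their own pace and stop on an object; "newtons" is the grip in N (left out, the last holds). Time passes only in rows, so rows that repeat a pose let the fingers close. It gives the time, the measured TCP pose, the force, the opening and the grip force at its end, in the units of the state.
- bot.sense(): the state, without advancing time (a new reading comes with each control period).
- bot.get_image(name): name is "scene" or "side" or "wrist"; returns the picture (400x640x3 uint8, red, green, blue); there is no depth.
- bot.camera_info(name): a dict with "vfov" (degrees; the focal length in pixels is half the picture's height over the tangent of half this angle, whatever the lens; pixels are square), "cx", "cy" (the principal point, pixels), "T" (4x4, takes a point from camera to world coordinates). Camera axes: x right, y up, looking along -z (the intrinsics and any distortion apply to the point x, -y, -z); pixel columns grow to the right and rows downward; lengths in m; the calibration is good to about 2 mm. The wrist camera is an equidistant fisheye: a pixel r from the principal point sees the ray r / f radians off the axis. A picture is of the moment at which its call begins: read the wrist's pose just before it. camera_info takes no time and is no camera call; for the wrist camera it gives the pose at the moment of the call.
- bot.hand_in(): hands the job in; it is judged then, once.
The state is a dict: "time": time; "joint_pos": joint angles; "qd": joint speeds; "effort": joint torques, N m; "ee_pos": TCP position; "eef_rot": TCP orientation; "contact_force": force on the tool from outside, world axes, zero at the start; "wrist_torque": the same for the moment, N m; "finger_gap": finger opening in m; "grasp_force": force on a finger pad.
Only numpy, scipy, OpenCV 4.12 (cv2) and the standard library are available. Lean on these libraries where they do the work, as an engineer would, in place of code of your own. Each camera call takes 0.05 s, during which the arm holds its last target. There are 200 camera calls.

## Working session

There is one attempt and no reset: what is moved stays moved. The work goes in short steps, Python scripts to look and compute and a tool call to move; the robot and the scene stay as the last step left them, time stands still between calls to the robot, and variables do not carry over. Pictures are saved under pics/ and viewed, at most 10 in all, crops included, and the job is handed in when it is done.

Besides the shell and the picture viewer there is one more tool, called as name(argument=value, ...) on one line, values as JSON. send_rows: Moves the arm, as the interface text tells. Shifts and turns lie within -1 to 1; 1 stands for 0.1 m of shift or 2 pi rad of turn. Its arguments: {"type":"object","properties":{"steps":{"type":"array","items":{"type":"array","items":{"type":"number","minimum":-1,"maximum":1}}},"grip":{"type":"number"},"newtons":{"type":"number"}},"required":["steps"]}

```bash
mkdir -p pics; cat > h.py <<'E'
import numpy as np, cv2
from rig import bot
from scipy.spatial.transform import Rotation as R
def snap(n,f):
    ci=bot.camera_info(n); im=bot.get_image(n); cv2.imwrite('pics/'+f,im[:,:,::-1]); np.savez('pics/'+f+'.npz',im=im,**{k:np.array(v) for k,v in ci.items()}); return im,ci
def load(f):
    d=np.load('pics/'+f+'.npz'); return d['im'],{k:d[k] for k in('vfov','cx','cy','T')}
def ray(ci,u,v,fish=False):
    f=200/np.tan(np.radians(ci['vfov'])/2); x=(u-ci['cx']);y=(v-ci['cy'])
    if fish:
        r=np.hypot(x,y); a=r/f; d=np.array([x/r*np.sin(a),-y/r*np.sin(a),-np.cos(a)]) if r>0 else np.array([0,0,-1.])
    else: d=np.array([x/f,-y/f,-1.])
    T=np.array(ci['T']); return T[:3,3],T[:3,:3]@d
def onz(ci,u,v,z,fish=False):
    o,d=ray(ci,u,v,fish); return o+d*(z-o[2])/d[2]
E
python3 - <<'E'
from h import *
a,c=snap('scene','s0.png'); b,c2=snap('side','d0.png'); w,c3=snap('wrist','w0.png')
for k in(c,c2,c3): print({q:np.round(v,3) for q,v in k.items()})
print(bot.sense())
cv2.imwrite('pics/both.png',np.vstack([a,b])[:,:,::-1][:, :])
E
```

```text
{'vfov': np.float64(48.309), 'cx': np.float64(329.316), 'cy': np.float64(204.086), 'T': array([[ 0.508, -0.511,  0.693,  1.404],
       [ 0.861,  0.313, -0.401, -0.352],
       [-0.012,  0.801,  0.599,  0.815],
       [ 0.   ,  0.   ,  0.   ,  1.   ]])}
{'vfov': np.float64(57.795), 'cx': np.float64(315.826), 'cy': np.float64(205.511), 'T': array([[ 0.931,  0.201, -0.305,  0.33 ],
       [-0.365,  0.48 , -0.797, -0.486],
       [-0.014,  0.854,  0.521,  0.511],
       [ 0.   ,  0.   ,  0.   ,  1.   ]])}
{'vfov': np.float64(65.706), 'cx': np.float64(316.04), 'cy': np.float64(202.327), 'T': array([[ 0.423, -0.863, -0.277,  0.204],
       [ 0.906,  0.402,  0.131,  0.623],
       [-0.002, -0.306,  0.952,  0.372],
       [ 0.   ,  0.   ,  0.   ,  1.   ]])}
{'time': 0.15, 'joint_pos': array([-1.19981142,  0.62912037,  0.03845366,  1.51813801, -0.02698305,
        0.99631597, -0.01998927]), 'qd': array([-9.13742005e-05, -3.37491963e-03, -1.45527584e-04, -2.25112798e-03,
        1.26992082e-03, -7.37580186e-04,  8.86605420e-05]), 'effort': array([ 1.85124853e-03, -5.63796508e+01,  1.22790109e+00, -1.93647820e+01,
        1.12204111e-02,  7.42301869e-03,  2.70743556e-05]), 'ee_pos': array([0.2747434 , 0.58855183, 0.23060916]), 'eef_rot': array([-6.80571244e-01, -3.06668806e+00,  2.25209313e-03]), 'contact_force': array([ 0.10724463,  0.12107776, -0.83951414]), 'wrist_torque': array([-0.02371338, -0.02814379,  0.01478634]), 'grasp_force': 0.0, 'finger_gap': 0.08545109140770821}
```

View pics/s0.png

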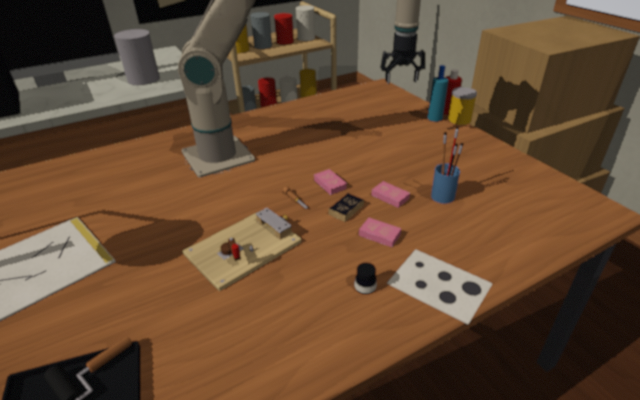

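View pics/d0.png

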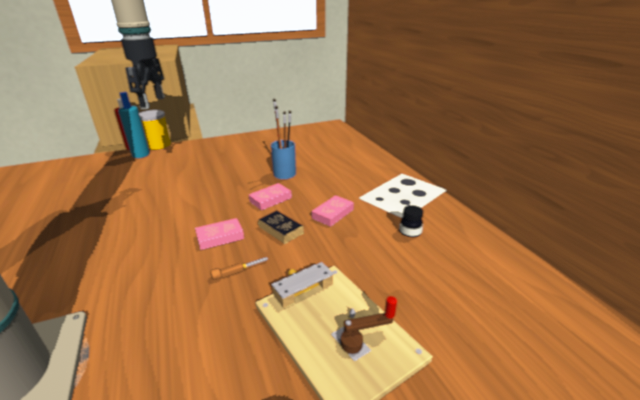

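The block with the black top is at scene (345,206) and side (281,225). The jig is at scene (242,248) and side (340,330), with the lip at its far end and the red knob at side (391,307). The pink blocks are look-alikes.

```bash
python3 - <<'E'
from h import *
a,_=load('s0.png'); b,_=load('d0.png')
A=cv2.resize(a[180:290,170:380],None,fx=3.8,fy=2.7*1,interpolation=cv2.INTER_CUBIC)[:, :800]
A=cv2.resize(a[185:289,175:375],(800,416//1),interpolation=cv2.INTER_CUBIC)
B=cv2.resize(b[200:400,240:440],(600,600),interpolation=cv2.INTER_CUBIC)
cv2.imwrite('pics/c2.png',B[:,:,::-1])
cv2.imwrite('pics/c1.png',A[:,:,::-1])
E
```

```text
(no output)
```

View pics/c1.png

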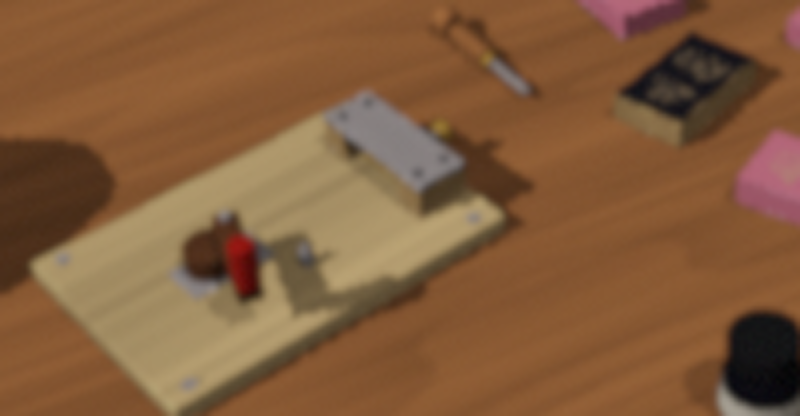

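View pics/c2.png

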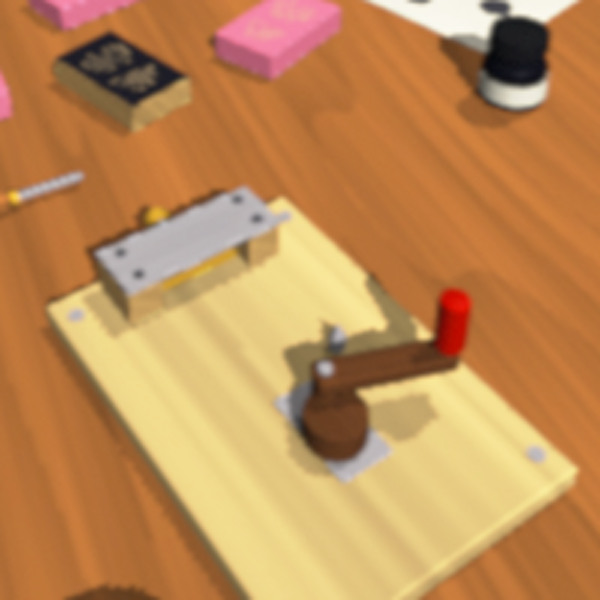

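```bash
python3 - <<'E'
from h import *
_,c=load('s0.png'); _,d=load('d0.png')
S=lambda u,v,z:onz(c,175+u/4,185+v/4,z)
D=lambda u,v,z:onz(d,240+u/3,200+v/3,z)
def pr(n,L): 
    L=np.array(L); print(n,L[:,:2].round(4).tolist(),'edges',np.linalg.norm(np.diff(L,axis=0),axis=1).round(4))
pr('S board',[S(30,262,.015),S(172,405,.015),S(507,213,.015)])
pr('D board',[D(48,307,.015),D(283,197,.015),D(577,470,.015)])
pr('S lip',[S(327,115,.044),S(417,187,.044),S(465,160,.044),S(370,92,.044)])
pr('D lip',[D(95,250,.044),D(135,292,.044),D(275,220,.044),D(243,186,.044)])
pr('S blk',[S(617,95,.023),S(685,117,.023),S(757,66,.023),S(693,36,.023)])
pr('D blk',[D(57,68,.023),D(135,105,.023),D(190,80,.023),D(110,35,.023)])
pr('knob',[S(240,240,.088),D(454,296,.088)])
pr('pivot',[S(225,215,.055),D(325,368,.055)])
pr('ink',[S(765,345,.062),D(520,35,.062)]); pr('pin',[S(305,245,.03),D(337,332,.03)])
pr('gouge',[S(440,20,.01),S(530,90,.01),D(80,177,.01)])
E
```

```text
S board [[0.451, -0.2523], [0.6221, -0.2142], [0.5717, 0.0405]] edges [0.1753 0.2596]
D board [[0.3947, -0.0022], [0.5684, 0.036], [0.6226, -0.2168]] edges [0.1779 0.2584]
S lip [[0.4432, -0.0335], [0.5472, -0.0129], [0.5385, 0.0272], [0.4345, 0.0035]] edges [0.106  0.0411 0.1067]
D lip [[0.4285, 0.0043], [0.4408, -0.0383], [0.541, -0.0127], [0.5346, 0.0253]] edges [0.0444 0.1034 0.0385]
S blk [[0.506, 0.1663], [0.5539, 0.1948], [0.5298, 0.2735], [0.4723, 0.2535]] edges [0.0558 0.0824 0.0608]
D blk [[0.4603, 0.2393], [0.5033, 0.167], [0.5533, 0.1824], [0.5135, 0.2707]] edges [0.0841 0.0523 0.0968]
knob [[0.5851, -0.146], [0.5843, -0.1465]] edges [0.0009]
pivot [[0.52, -0.1362], [0.5146, -0.1386]] edges [0.0059]
ink [[0.8032, 0.0922], [0.7894, 0.0887]] edges [0.0143]
pin [[0.5466, -0.0948], [0.5424, -0.0986]] edges [0.0057]
gouge [[0.3345, 0.1051], [0.4521, 0.1224], [0.4456, 0.116]] edges [0.1188 0.0091]
```

```bash
python3 - <<'E'
from h import *
_,c=load('s0.png'); _,d=load('d0.png')
print(onz(c,446,170,.1),onz(d,284,145,.1))
s=bot.sense();print(R.from_rotvec(s['eef_rot']).as_matrix().round(3))
E
```

```text
[0.61089244 0.50754558 0.1       ] [0.60968985 0.50451172 0.1       ]
[[-0.906  0.423 -0.001]
 [ 0.423  0.906 -0.001]
 [-0.    -0.001 -1.   ]]
```

send_rows(steps=[[0.2, -0.31, -0.07, 0, 0, -0.0095], [0.4, -0.62, -0.14, 0, 0, -0.019], [0.6, -0.93, -0.2, 0, 0, -0.0285]], grip=1, newtons=20)

```text
time: 0.4
ee_pos: [0.3349, 0.4949, 0.2105]
eef_rot: [-0.954, -2.993, 0.001]
contact_force: [1.4, -1.1, 0.4]
finger_gap: 0.0854
grasp_force: 0.0
```

send_rows(steps=[[0.2, -0.31, -0.07, 0, 0, -0.0095], [0.4, -0.62, -0.14, 0, 0, -0.019], [0.6, -0.93, -0.2, 0, 0, -0.0285]])

```text
time: 0.65
ee_pos: [0.3954, 0.4012, 0.1908]
eef_rot: [-1.22, -2.895, 0.001]
contact_force: [0.6, 0.8, 0.5]
finger_gap: 0.0854
grasp_force: 0.0
```

send_rows(steps=[[0.2, -0.31, -0.07, 0, 0, -0.0095], [0.4, -0.62, -0.14, 0, 0, -0.019], [0.6, -0.93, -0.2, 0, 0, -0.0285]])

```text
time: 0.9
ee_pos: [0.4554, 0.3083, 0.1708]
eef_rot: [-1.474, -2.774, 0.001]
contact_force: [-0.4, 0.5, 0.4]
finger_gap: 0.0853
grasp_force: 0.0
```

send_rows(steps=[[0.2, -0.31, -0.07, 0, 0, -0.0095], [0.4, -0.62, -0.14, 0, 0, -0.019], [0.57, -0.92, -0.2, 0, 0, -0.0285], [0.57, -0.92, -0.2, 0, 0, -0.0285], [0.57, -0.92, -0.2, 0, 0, -0.0285]])

```text
time: 1.32
ee_pos: [0.5128, 0.2151, 0.1508]
eef_rot: [1.719, 2.629, -0.003]
contact_force: [-0.2, 1.5, -0.6]
finger_gap: 0.0852
grasp_force: 0.0
```

```bash
python3 - <<'E'
from h import *
w,c=snap('wrist','w1.png'); s=bot.sense(); print(s['ee_pos'],s['eef_rot'],s['time'],s['contact_force'])
# black top corners -> plane z=.023
g=cv2.cvtColor(w,cv2.COLOR_RGB2GRAY); m=(w.max(2)<70).astype(np.uint8)
m=cv2.morphologyEx(m,cv2.MORPH_CLOSE,np.ones((9,9)))
for k in cv2.findContours(m,cv2.RETR_EXTERNAL,cv2.CHAIN_APPROX_NONE)[0]:
    if cv2.contourArea(k)<800: continue
    P=np.array([onz(c,*p[0].astype(float),.023,True)[:2] for p in k])
    print(cv2.boundingRect(k),cv2.contourArea(k),cv2.minAreaRect((P*1000).astype(np.float32)))
E
```

```text
[0.5119365  0.21744156 0.15097675] [-1.71412428e+00 -2.63195080e+00  8.27653643e-04] 1.3667 [0.05358067 0.16560094 0.5312616 ]
(64, 258, 506, 142) 35144.5 ((621.736083984375, -28.122406005859375), (1123.27099609375, 400.5378723144531), 23.608869552612305)
(284, 128, 66, 105) 6383.0 ((507.98333740234375, 226.0934600830078), (57.23340606689453, 97.20414733886719), 23.01352310180664)
```

View pics/w1.png

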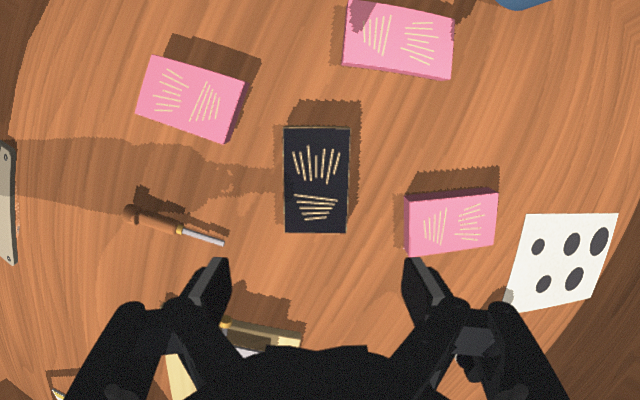

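The black-inked block is at wrist px (317,180), which gives (0.508, 0.226) with a yaw of 23° and a size of 57×97 mm, so it is the right one. The pink neighbours are clear of the fingers.

send_rows(steps=[[-0.06, 0.13, -0.3, 0, 0, -0.0025], [-0.06, 0.13, -0.65, 0, 0, -0.0025], [-0.06, 0.13, -1.0, 0, 0, -0.0025], [-0.06, 0.13, -1.0, 0, 0, -0.0025]])

```text
time: 1.7
ee_pos: [0.5005, 0.2317, 0.0458]
eef_rot: [-1.724, -2.618, 0.014]
contact_force: [-0.9, 0.2, -0.3]
finger_gap: 0.0851
grasp_force: 0.0
```

send_rows(steps=[[0, 0, -0.2, 0, 0, 0], [0, 0, -0.35, 0, 0, 0], [0, 0, -0.49, 0, 0, 0], [0, 0, -0.49, 0, 0, 0]])

```text
time: 2.03
ee_pos: [0.5046, 0.232, 0.0018]
eef_rot: [-1.729, -2.62, 0.002]
contact_force: [-0.9, 0.0, -0.3]
finger_gap: 0.0851
grasp_force: 0.0
```

send_rows(steps=[[0, 0, 0, 0, 0, 0], [0, 0, 0, 0, 0, 0], [0, 0, 0, 0, 0, 0], [0, 0, 0, 0, 0, 0], [0, 0, 0, 0, 0, 0]], grip=-1, newtons=25)

```text
time: 2.45
ee_pos: [0.5067, 0.2319, 0.0041]
eef_rot: [1.732, 2.62, 0.004]
contact_force: [-1.5, 0.7, 7.1]
finger_gap: 0.0592
grasp_force: 28.1
```

send_rows(steps=[[0, 0, 0, 0, 0, 0], [0, 0, 0, 0, 0, 0], [0, 0, 0, 0, 0, 0]])

```text
time: 2.7
ee_pos: [0.5067, 0.2319, 0.0041]
eef_rot: [1.732, 2.62, 0.004]
contact_force: [-0.8, 0.9, 6.1]
finger_gap: 0.0594
grasp_force: 28.1
```

send_rows(steps=[[0, 0, 0.15, 0, 0, 0], [0, 0, 0.4, 0, 0, 0], [0, 0, 0.8, 0, 0, 0], [0, 0, 0.9, 0, 0, 0]])

```text
time: 3.03
ee_pos: [0.5087, 0.232, 0.0974]
eef_rot: [1.731, 2.617, 0.01]
contact_force: [1.5, -0.4, -1.2]
finger_gap: 0.0596
grasp_force: 27.9
```

send_rows(steps=[[-0.01, -0.3, 0, 0, 0, -0.005], [-0.01, -0.65, 0, 0, 0, -0.01], [-0.01, -1.0, 0, 0, 0, -0.01]])

```text
time: 3.28
ee_pos: [0.5051, 0.131, 0.0933]
eef_rot: [1.812, 2.565, 0.003]
contact_force: [0.1, -0.9, -1.2]
finger_gap: 0.0592
grasp_force: 27.9
```

send_rows(steps=[[-0.01, -0.35, 0, 0, 0, -0.005], [-0.01, -0.7, 0, 0, 0, -0.01], [-0.01, -1.0, 0, 0, 0, -0.01]])

```text
time: 3.53
ee_pos: [0.5038, 0.0285, 0.0929]
eef_rot: [1.897, 2.503, -0.0]
contact_force: [0.3, 0.4, -1.0]
finger_gap: 0.0594
grasp_force: 27.9
```

send_rows(steps=[[-0.02, -0.35, 0, 0, 0, -0.005], [-0.02, -0.7, 0, 0, 0, -0.01], [-0.02, -0.95, 0, 0, 0, -0.01], [-0.02, -1.0, 0, 0, 0, -0.01], [-0.02, -1.0, 0, 0, 0, -0.01]])

```text
time: 3.95
ee_pos: [0.502, -0.0717, 0.0928]
eef_rot: [1.977, 2.44, -0.0]
contact_force: [0.1, 1.7, 0.3]
finger_gap: 0.0596
grasp_force: 27.9
```

```bash
python3 - <<'E'
from h import *
w,c=snap('wrist','w2.png'); s=bot.sense(); print(s['ee_pos'],s['eef_rot'],s['time'],s['contact_force'],s['finger_gap'])
E
```

```text
[ 0.50201308 -0.06940536  0.09267234] [1.97413729e+00 2.44349226e+00 9.51264983e-04] 4.0 [ 0.18079015  0.97951413 -1.49452023] 0.05914431815011207
```

View pics/w2.png

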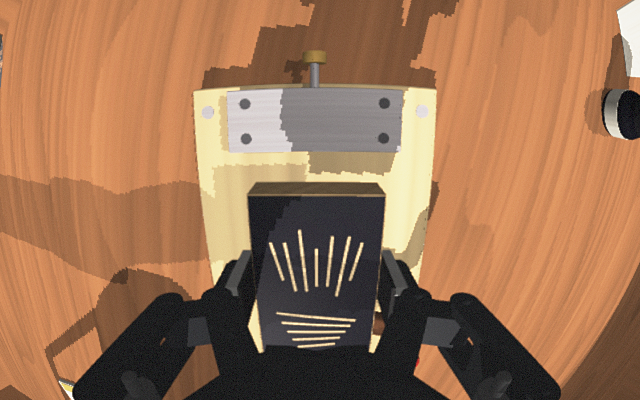

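Lip rectangle spans px (228,92)–(402,152), and the front top edge of the block runs (248,196)–(385,194), so they are nearly parallel. I'll turn these into positions.

```bash
python3 - <<'E'
from h import *
w,c=load('w2.png'); hsv=cv2.cvtColor(w,cv2.COLOR_RGB2HSV)
P=lambda u,v,z:onz(c,float(u),float(v),z,True)[:2]
a,b=P(229,152,.044),P(402,151.5,.044); e,f=P(227.5,92,.044),P(401,90.5,.044)
ang=lambda p,q:np.degrees(np.arctan2(*(q-p)[::-1]))
print('lip front',a,b,np.linalg.norm(b-a),ang(a,b),'back',ang(e,f),np.linalg.norm(e-a),'sides',ang(a,e)-90,ang(b,f)-90)
k,l=P(193,91,.015),P(435,89.5,.015); print('board back',k,l,np.linalg.norm(l-k),ang(k,l),(k+l)/2)
z=.1115
p,q=P(247.5,196,z),P(385.5,194.5,z); print('blk front',p,q,np.linalg.norm(q-p),ang(p,q))
r,s=P(262,352,z),P(378,350,z); print('blk sides',ang(r,p)-90,ang(s,q)-90, np.linalg.norm(r-p))
yaw=np.radians((ang(a,b)+ang(k,l)+ang(e,f))/3)
x=np.array([np.cos(yaw),np.sin(yaw)]);y=np.array([-x[1],x[0]])
c1=(a+b)/2-.085*y; c2=(k+l)/2-.13*y; c3=(e+f)/2-.125*y; print('yaw',np.degrees(yaw),'centre',c1,c2,c3)
C=(c1+c2)/2; m=(p+q)/2-C; print('block front mid in jig',m@x,m@y); t=bot.sense()['ee_pos'][:2]-C; print('tcp in jig',t@x,t@y)
v=bot.sense()['eef_rot'];print('tool yaw',2*np.degrees(np.arctan2(v[1],v[0]))-90, 'x',x,'y',y)
E
```

```text
lip front [ 0.4373399  -0.03217768] [ 0.54472631 -0.00912476] 0.10983296430163753 12.11594878596902 back 12.400926926830012 0.03810465104550876 sides 11.19107224498535 15.121418836170633
board back [0.39468963 0.00226527] [0.56723086 0.03970629] 0.1765568102107366 12.24322709830881 [0.48096024 0.02098578]
blk front [ 0.46494545 -0.03554049] [ 0.52164274 -0.02286944] 0.058095943801152565 12.597788854378091
blk sides 11.334206094129271 15.16900766453331 0.08968817078927636
yaw 12.253367603702614 centre [ 0.50907309 -0.10371481] [ 0.50855081 -0.10605265] [ 0.50881887 -0.10544023]
block front mid in jig 0.0008973541849191325 0.07724812715701745
tcp in jig 0.0008857705348756537 0.03611308385467662
tool yaw 12.129378886653697 x [0.97721863 0.21223511] y [-0.21223511  0.97721863]
```

send_rows(steps=[[-0.01, 0.01, -0.25, 0, 0, 0], [-0.01, 0.01, -0.5, 0, 0, 0], [-0.01, 0.01, -0.65, 0, 0, 0], [-0.01, 0.01, -0.69, 0, 0, 0], [-0.01, 0.01, -0.69, 0, 0, 0]])

```text
time: 4.42
ee_pos: [0.5003, -0.066, 0.0225]
eef_rot: [-1.967, -2.446, 0.001]
contact_force: [-0.2, -0.6, -0.2]
finger_gap: 0.0597
grasp_force: 27.9
```

send_rows(steps=[[0, 0, -0.01, 0, 0, 0], [0, 0, -0.02, 0, 0, 0], [0, 0, -0.03, 0, 0, 0], [0, 0, -0.04, 0, 0, 0], [0, 0, -0.04, 0, 0, 0]])

```text
time: 4.83
ee_pos: [0.5012, -0.068, 0.0197]
eef_rot: [1.972, 2.445, 0.001]
contact_force: [-0.5, 0.5, -1.3]
finger_gap: 0.0593
grasp_force: 27.9
```

send_rows(steps=[[0, 0, -0.007, 0, 0, 0], [0, 0, -0.014, 0, 0, 0], [0, 0, -0.014, 0, 0, 0]])

```text
time: 5.08
ee_pos: [0.5012, -0.0681, 0.0191]
eef_rot: [1.972, 2.445, 0.001]
contact_force: [-2.1, 0.5, 10.2]
finger_gap: 0.0597
grasp_force: 29.2
```

send_rows(steps=[[0, 0, 0.01, 0, 0, 0], [0, 0, 0.01, 0, 0, 0], [0, 0, 0.04, 0, 0, 0], [0, 0, 0.07, 0, 0, 0], [0, 0, 0.07, 0, 0, 0]], grip=0.7)

```text
time: 5.5
ee_pos: [0.5013, -0.0681, 0.0254]
eef_rot: [1.972, 2.445, 0.001]
contact_force: [0.0, 0.0, 1.0]
finger_gap: 0.0728
grasp_force: 0.0
```

```bash
python3 - <<'E'
from h import *
w,c=snap('wrist','w3.png'); s=bot.sense(); print(s['ee_pos'],s['contact_force'],s['finger_gap'])
E
```

```text
[ 0.50123354 -0.06807533  0.02521024] [-0.35887554  0.36083307  0.40812821] 0.07251031535577002
```

View pics/w3.png

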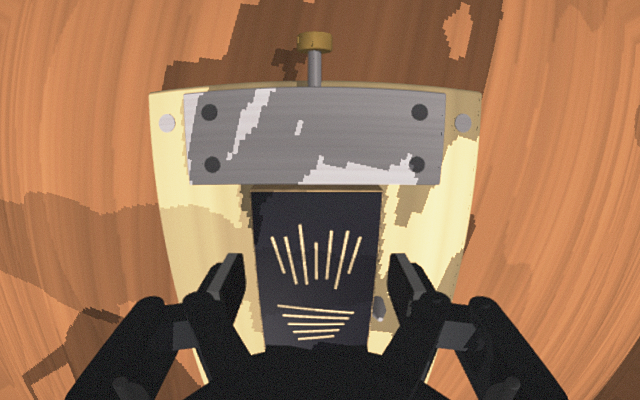

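The block lies flat with its front top edge at (251–383, 191), just short of the lip edge at (190–440, 184). The pin is at (379,308), clear of both finger and block.

```bash
python3 - <<'E'
from h import *
w,c=load('w3.png')
P=lambda u,v,z:onz(c,float(u),float(v),z,True)[:2]
ang=lambda p,q:np.degrees(np.arctan2(*(q-p)[::-1]))
a,b=P(190,184,.044),P(440.5,184.5,.044); p,q=P(251,191.5,.038),P(382.5,191,.038); r,s=P(263,345,.038),P(369,345,.038)
x=(b-a)/np.linalg.norm(b-a); y=np.array([-x[1],x[0]]); M=(a+b)/2
print(np.linalg.norm(b-a),ang(a,b),np.linalg.norm(q-p),ang(p,q),'sides',ang(r,p)-90,ang(s,q)-90)
print('front',((p-M)@x,(p-M)@y),((q-M)@x,(q-M)@y),M,((r-M)@x,(s-M)@x))
E
```

```text
0.10862110058909547 12.09279307079773 0.05778919287359651 12.444687035292732 sides 11.243291299167325 12.80254936166483
front (np.float64(-0.02821373497381591), np.float64(-0.005224602366481268)) (np.float64(0.029574367982246424), np.float64(-0.004869680232376817)) [ 0.49085166 -0.02077368] (np.float64(-0.02955037484967646), np.float64(0.030694611423634804))
```

send_rows(steps=[[0, 0, 0, 0, 0, 0], [0, 0, 0, 0, 0, 0], [0, 0, 0, 0, 0, 0], [0, 0, 0, 0, 0, 0]], grip=-1, newtons=20)

```text
time: 5.88
ee_pos: [0.501, -0.068, 0.0251]
eef_rot: [1.972, 2.445, 0.0]
contact_force: [-0.9, 0.3, 4.8]
finger_gap: 0.0598
grasp_force: 21.3
```

send_rows(steps=[[-0.006, 0.009, 0, 0, 0, 0], [-0.009, 0.019, 0, 0, 0, 0], [-0.012, 0.029, 0, 0, 0, 0], [-0.014, 0.039, 0, 0, 0, 0], [-0.014, 0.039, 0, 0, 0, 0]])

```text
time: 6.3
ee_pos: [0.4999, -0.0643, 0.0251]
eef_rot: [1.972, 2.445, 0.0]
contact_force: [0.8, -2.9, 3.9]
finger_gap: 0.0595
grasp_force: 21.3
```

send_rows(steps=[[-0.002, 0.01, 0, 0, 0, 0], [-0.004, 0.02, 0, 0, 0, 0], [-0.0065, 0.03, 0, 0, 0, 0], [-0.0085, 0.04, 0, 0, 0, 0]])

```text
time: 6.63
ee_pos: [0.4989, -0.0604, 0.0251]
eef_rot: [1.972, 2.445, 0.0]
contact_force: [1.9, -3.2, 5.0]
finger_gap: 0.0595
grasp_force: 21.4
```

send_rows(steps=[[-0.002, 0.01, 0, 0, 0, 0], [-0.004, 0.02, 0, 0, 0, 0], [-0.0065, 0.03, 0, 0, 0, 0], [-0.0085, 0.04, 0, 0, 0, 0]])

```text
time: 6.97
ee_pos: [0.498, -0.0564, 0.0251]
eef_rot: [1.972, 2.445, -0.0]
contact_force: [0.8, -3.6, 5.5]
finger_gap: 0.0592
grasp_force: 21.4
```

send_rows(steps=[[-0.002, 0.007, 0, 0, 0, 0], [-0.003, 0.014, 0, 0, 0, 0], [-0.0045, 0.02, 0, 0, 0, 0]])

```text
time: 7.22
ee_pos: [0.4976, -0.0544, 0.0251]
eef_rot: [1.972, 2.445, 0.0]
contact_force: [0.7, -2.9, 5.7]
finger_gap: 0.0595
grasp_force: 21.4
```

send_rows(steps=[[-0.002, 0.007, 0, 0, 0, 0], [-0.003, 0.014, 0, 0, 0, 0], [-0.0045, 0.02, 0, 0, 0, 0]])

```text
time: 7.47
ee_pos: [0.4971, -0.0524, 0.025]
eef_rot: [1.972, 2.445, -0.0]
contact_force: [0.8, -3.8, 5.7]
finger_gap: 0.0594
grasp_force: 21.4
```

send_rows(steps=[[-0.001, 0.005, 0, 0, 0, 0], [-0.002, 0.01, 0, 0, 0, 0], [-0.002, 0.01, 0, 0, 0, 0]])

```text
time: 7.72
ee_pos: [0.4969, -0.0513, 0.0251]
eef_rot: [1.972, 2.445, 0.0]
contact_force: [0.9, -2.3, 5.4]
finger_gap: 0.0589
grasp_force: 21.4
```

send_rows(steps=[[-0.001, 0.005, 0, 0, 0, 0], [-0.002, 0.01, 0, 0, 0, 0], [-0.002, 0.01, 0, 0, 0, 0]])

```text
time: 7.97
ee_pos: [0.4968, -0.0511, 0.025]
eef_rot: [1.972, 2.444, -0.001]
contact_force: [1.0, -4.8, 5.8]
finger_gap: 0.0595
grasp_force: 21.4
```

send_rows(steps=[[-0.001, 0.004, 0, 0, 0, 0], [-0.0015, 0.007, 0, 0, 0, 0], [-0.0015, 0.007, 0, 0, 0, 0]])

```text
time: 8.22
ee_pos: [0.4968, -0.0511, 0.0251]
eef_rot: [1.972, 2.443, -0.001]
contact_force: [1.4, -6.7, 3.9]
finger_gap: 0.0593
grasp_force: 21.3
```

Block is home: the push rises with no travel, at about 12 mm behind the lip edge. Now I'll release, lift and go over the knob.

send_rows(steps=[[0.001, -0.007, 0, 0, 0, 0], [0.001, -0.007, 0, 0, 0, 0], [0.001, -0.007, 0, 0, 0, 0], [0.001, -0.007, 0, 0, 0, 0]], grip=0.7)

```text
time: 8.55
ee_pos: [0.4958, -0.0492, 0.0246]
eef_rot: [-1.97, -2.445, 0.0]
contact_force: [-1.6, 0.4, 1.2]
finger_gap: 0.0729
grasp_force: 0.0
```

send_rows(steps=[[0, 0, 0.15, 0, 0, 0], [0, 0, 0.45, 0, 0, 0], [0, 0, 0.8, 0, 0, 0], [0, 0, 1.0, 0, 0, 0]])

```text
time: 8.88
ee_pos: [0.497, -0.0497, 0.1272]
eef_rot: [1.971, 2.445, 0.002]
contact_force: [0.2, 0.4, 0.3]
finger_gap: 0.0723
grasp_force: 0.0
```

send_rows(steps=[[0.16, -0.2, 0, 0, 0, 0.0195], [0.35, -0.4, 0, 0, 0, 0.039], [0.52, -0.6, 0, 0, 0, 0.058], [0.7, -0.8, 0, 0, 0, 0.078], [0.87, -0.96, 0, 0, 0, 0.097]])

```text
time: 9.3
ee_pos: [0.5839, -0.1474, 0.1248]
eef_rot: [-1.139, -2.927, 0.0]
contact_force: [-0.0, -0.7, 0.2]
finger_gap: 0.0727
grasp_force: 0.0
```

send_rows(steps=[[0, 0, 0, 0, 0, 0.0195], [0, 0, 0, 0, 0, 0.039], [0, 0, 0, 0, 0, 0.058], [0, 0, 0, 0, 0, 0.078], [0, 0, 0, 0, 0, 0.097]])

```text
time: 9.72
ee_pos: [0.583, -0.1455, 0.1245]
eef_rot: [-0.207, -3.133, -0.001]
contact_force: [-0.2, 0.0, -1.0]
finger_gap: 0.0728
grasp_force: 0.0
```

send_rows(steps=[[0, 0, 0, 0, 0, 0], [0, 0, 0, 0, 0, 0]])

```text
time: 9.88
ee_pos: [0.5831, -0.1458, 0.1246]
eef_rot: [-0.222, -3.133, -0.001]
contact_force: [-0.5, 0.3, -0.1]
finger_gap: 0.0726
grasp_force: 0.0
```

```bash
python3 - <<'E'
from h import *
w,c=snap('wrist','w4.png'); s=bot.sense(); v=s['eef_rot'];print(s['ee_pos'],'yaw',2*np.degrees(np.arctan2(v[1],v[0]))-90,s['contact_force'],s['finger_gap'],s['joint_pos'][6],s['time'])
h=cv2.cvtColor(w,cv2.COLOR_RGB2HSV); m=((h[...,1]>190)&(h[...,2]>60)&((h[...,0]<4)|(h[...,0]>176))).astype(np.uint8)
n,l,st,ce=cv2.connectedComponentsWithStats(m)
for i in range(1,n):
    if st[i,4]>100: print(st[i],ce[i],onz(c,*ce[i],.088,True),onz(c,*ce[i],.07,True))
E
```

```text
[ 0.58319156 -0.14585202  0.12467584] yaw -278.1077280849762 [ 0.77029152 -0.72900227 -0.97385335] 0.07252354069415491 1.4652947867468387 9.9333
[304 207  19  39 274] [311.1459854  229.35766423] [ 0.57926246 -0.14680425  0.088     ] [ 0.58669777 -0.14816476  0.07      ]
```

View pics/w4.png

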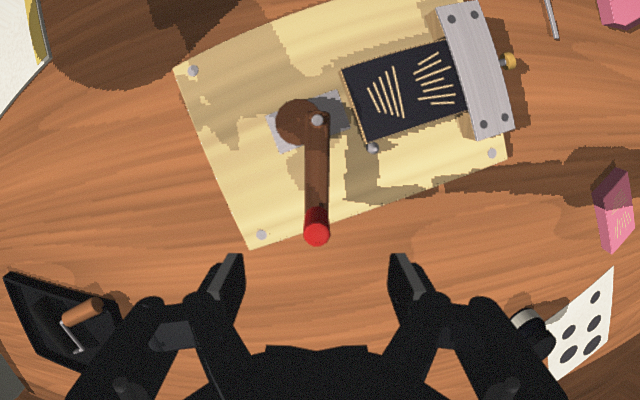

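The block sits straight under the lip. Knob top is at px (316,234) and the pivot bolt at (318,119).

```bash
python3 - <<'E'
from h import *
w,c=load('w4.png')
k=onz(c,316.5,234,.088,True);p=onz(c,318,119,.055,True);print(k,p,np.linalg.norm((k-p)[:2]))
C=np.array([.509,-.1055]); piv=C-.03*np.array([-.2122,.977]); print(piv, np.degrees(np.arctan2(*(k[:2]-piv)[::-1])),np.linalg.norm(k[:2]-piv))
E
```

```text
[ 0.58286504 -0.14394185  0.088     ] [ 0.51436404 -0.13313391  0.055     ] 0.06934838974112564
[ 0.515366 -0.13481 ] -7.704684461394687 0.06811396038150323
```

send_rows(steps=[[0.01, 0.01, -0.25, 0, 0, 0], [0.01, 0.01, -0.5, 0, 0, 0], [0.01, 0.01, -0.59, 0, 0, 0], [0.01, 0.01, -0.59, 0, 0, 0]])

```text
time: 10.27
ee_pos: [0.5824, -0.1445, 0.0636]
eef_rot: [-0.219, -3.129, -0.001]
contact_force: [-0.9, -0.1, -0.6]
finger_gap: 0.0728
grasp_force: 0.0
```

send_rows(steps=[[0, 0, 0, 0, 0, 0], [0, 0, 0, 0, 0, 0], [0, 0, 0, 0, 0, 0], [0, 0, 0, 0, 0, 0], [0, 0, 0, 0, 0, 0]], grip=-1, newtons=25)

```text
time: 10.68
ee_pos: [0.5853, -0.1456, 0.067]
eef_rot: [0.217, 3.132, -0.001]
contact_force: [0.7, 0.5, 2.7]
finger_gap: 0.017
grasp_force: 24.9
```

send_rows(steps=[[0, 0, 0, 0, 0, 0], [0, 0, 0, 0, 0, 0], [0, 0, 0, 0, 0, 0], [0, 0, 0, 0, 0, 0]])

```text
time: 11.02
ee_pos: [0.5854, -0.1455, 0.0668]
eef_rot: [0.217, 3.132, -0.001]
contact_force: [-0.6, 0.3, 6.0]
finger_gap: 0.0168
grasp_force: 25.1
```

```bash
python3 - <<'E'
import numpy as np
piv=np.array([.515,-.1345]); v=np.array([.0704,-.011])
r=lambda a:np.array([[np.cos(a),-np.sin(a)],[np.sin(a),np.cos(a)]])
for s in (0,30,60,90):
    b=r(-np.radians(s))@v
    print(s,[[*(10*(r(-np.radians(d))@b-b)).round(3).tolist(),0,0,0,round(-d/360,4)] for d in (6,12,18,24,30)])
for s in (120,126,132,138,144): 
    b=r(-np.radians(s))@v; print(s,(piv+b).round(4),[[*(10*(r(-np.radians(d))@b-b)).round(3).tolist(),0,0,0,round(-d/360,4)] for d in (2,4)])
for s in (30,60,90,120): print(s,piv+r(-np.radians(s))@v)
E
```

```text
0 [[-0.015, -0.073, 0, 0, 0, -0.0167], [-0.038, -0.144, 0, 0, 0, -0.0333], [-0.068, -0.212, 0, 0, 0, -0.05], [-0.106, -0.277, 0, 0, 0, -0.0667], [-0.149, -0.337, 0, 0, 0, -0.0833]]
30 [[-0.05, -0.056, 0, 0, 0, -0.0167], [-0.105, -0.106, 0, 0, 0, -0.0333], [-0.165, -0.15, 0, 0, 0, -0.05], [-0.23, -0.187, 0, 0, 0, -0.0667], [-0.298, -0.217, 0, 0, 0, -0.0833]]
60 [[-0.071, -0.023, 0, 0, 0, -0.0167], [-0.144, -0.039, 0, 0, 0, -0.0333], [-0.218, -0.047, 0, 0, 0, -0.05], [-0.293, -0.047, 0, 0, 0, -0.0667], [-0.367, -0.039, 0, 0, 0, -0.0833]]
90 [[-0.073, 0.015, 0, 0, 0, -0.0167], [-0.144, 0.038, 0, 0, 0, -0.0333], [-0.212, 0.068, 0, 0, 0, -0.05], [-0.277, 0.106, 0, 0, 0, -0.0667], [-0.337, 0.149, 0, 0, 0, -0.0833]]
120 [ 0.4703 -0.19  ] [[-0.019, 0.016, 0, 0, 0, -0.0056], [-0.038, 0.033, 0, 0, 0, -0.0111]]
126 [ 0.4647 -0.185 ] [[-0.017, 0.018, 0, 0, 0, -0.0056], [-0.034, 0.036, 0, 0, 0, -0.0111]]
132 [ 0.4597 -0.1795] [[-0.015, 0.02, 0, 0, 0, -0.0056], [-0.03, 0.04, 0, 0, 0, -0.0111]]
138 [ 0.4553 -0.1734] [[-0.013, 0.021, 0, 0, 0, -0.0056], [-0.026, 0.043, 0, 0, 0, -0.0111]]
144 [ 0.4516 -0.167 ] [[-0.011, 0.022, 0, 0, 0, -0.0056], [-0.021, 0.045, 0, 0, 0, -0.0111]]
30 [ 0.57046819 -0.17922628]
60 [ 0.54067372 -0.20096819]
90 [ 0.504  -0.2049]
120 [ 0.47027372 -0.18996819]
```

send_rows(steps=[[-0.015, -0.073, 0.02, 0, 0, -0.0167], [-0.038, -0.144, 0.02, 0, 0, -0.0333], [-0.068, -0.212, 0.02, 0, 0, -0.05], [-0.106, -0.277, 0.02, 0, 0, -0.0667], [-0.149, -0.337, 0.02, 0, 0, -0.0833]])

```text
time: 11.43
ee_pos: [0.5706, -0.1789, 0.0675]
eef_rot: [1.027, 2.967, 0.001]
contact_force: [2.8, 0.2, -4.2]
finger_gap: 0.0167
grasp_force: 25.4
```

send_rows(steps=[[-0.05, -0.056, 0, 0, 0, -0.0167], [-0.105, -0.106, 0, 0, 0, -0.0333], [-0.165, -0.15, 0, 0, 0, -0.05], [-0.23, -0.187, 0, 0, 0, -0.0667], [-0.298, -0.217, 0, 0, 0, -0.0833]])

```text
time: 11.85
ee_pos: [0.5409, -0.2011, 0.0675]
eef_rot: [1.76, 2.599, 0.001]
contact_force: [4.0, -0.8, -5.0]
finger_gap: 0.0168
grasp_force: 25.3
```

send_rows(steps=[[-0.071, -0.023, 0, 0, 0, -0.0167], [-0.144, -0.039, -0.005, 0, 0, -0.0333], [-0.218, -0.047, -0.01, 0, 0, -0.05], [-0.293, -0.047, -0.01, 0, 0, -0.0667], [-0.367, -0.039, -0.01, 0, 0, -0.0833]])

```text
time: 12.27
ee_pos: [0.5044, -0.2055, 0.0672]
eef_rot: [2.372, 2.054, 0.002]
contact_force: [3.0, -0.7, -0.0]
finger_gap: 0.0171
grasp_force: 25.7
```

send_rows(steps=[[-0.073, 0.015, 0, 0, 0, -0.0167], [-0.144, 0.038, 0, 0, 0, -0.0333], [-0.178, 0.053, 0, 0, 0, -0.0417], [-0.178, 0.053, 0, 0, 0, -0.0417]])

```text
time: 12.6
ee_pos: [0.4859, -0.2, 0.0672]
eef_rot: [2.618, 1.732, 0.001]
contact_force: [0.3, -1.7, 0.8]
finger_gap: 0.0171
grasp_force: 25.8
```

```bash
cat > n.py <<'E'
from h import *
piv=np.array([.515,-.1345]); s=bot.sense(); d=s['ee_pos'][:2]-piv; a=np.arctan2(d[1],d[0]); t=np.array([np.sin(a),-np.cos(a)])
print('swept',round((-8.9-np.degrees(a))%360,1),'rad',np.linalg.norm(d).round(4),'tangential resist',(-s['contact_force'][:2]@t).round(2),'radial',(s['contact_force'][:2]@d/np.linalg.norm(d)).round(2),s['contact_force'].round(1))
r=lambda a:np.array([[np.cos(a),-np.sin(a)],[np.sin(a),np.cos(a)]])
for g in (2,4,6,8,10): print(g,(10*(r(-np.radians(g))@d-d)).round(3),round(-g/360,4))
E
python3 n.py
```

```text
swept 105.1 rad 0.0717 tangential resist 1.03 radial 1.46 [ 0.3 -1.7  0.8]
2 [-0.023  0.011] -0.0056
4 [-0.045  0.022] -0.0111
6 [-0.067  0.034] -0.0167
8 [-0.088  0.047] -0.0222
10 [-0.109  0.06 ] -0.0278
```

send_rows(steps=[[-0.023, 0.011, 0, 0, 0, -0.0056], [-0.045, 0.022, 0, 0, 0, -0.0111], [-0.067, 0.034, 0, 0, 0, -0.0167], [-0.088, 0.047, 0, 0, 0, -0.0222], [-0.109, 0.06, 0, 0, 0, -0.0278]])

```text
time: 13.02
ee_pos: [0.475, -0.1938, 0.0671]
eef_rot: [2.761, 1.495, 0.001]
contact_force: [2.9, -3.3, 0.2]
finger_gap: 0.0172
grasp_force: 25.8
```

```bash
python3 n.py
```

```text
swept 115.1 rad 0.0715 tangential resist 4.24 radial 1.09 [ 2.9 -3.3  0.2]
2 [-0.02   0.014] -0.0056
4 [-0.04   0.029] -0.0111
6 [-0.06   0.045] -0.0167
8 [-0.079  0.061] -0.0222
10 [-0.097  0.078] -0.0278
```

send_rows(steps=[[-0.02, 0.014, 0, 0, 0, -0.0056], [-0.04, 0.029, 0, 0, 0, -0.0111], [-0.06, 0.045, 0, 0, 0, -0.0167]])

```text
time: 13.27
ee_pos: [0.469, -0.1893, 0.0671]
eef_rot: [2.835, 1.348, 0.002]
contact_force: [3.1, -3.4, -0.2]
finger_gap: 0.0168
grasp_force: 25.8
```

```bash
python3 n.py
```

```text
swept 121.1 rad 0.0715 tangential resist 4.56 radial 0.65 [ 3.1 -3.4 -0.2]
2 [-0.019  0.016] -0.0056
4 [-0.037  0.033] -0.0111
6 [-0.055  0.051] -0.0167
8 [-0.072  0.069] -0.0222
10 [-0.088  0.088] -0.0278
```

send_rows(steps=[[-0.019, 0.016, 0, 0, 0, -0.0056], [-0.037, 0.033, 0, 0, 0, -0.0111], [-0.055, 0.051, 0, 0, 0, -0.0167]])

```text
time: 13.52
ee_pos: [0.4638, -0.1847, 0.0672]
eef_rot: [2.901, 1.197, 0.002]
contact_force: [3.9, -5.9, -1.9]
finger_gap: 0.0171
grasp_force: 25.7
```

```bash
python3 n.py
```

```text
swept 126.7 rad 0.0717 tangential resist 6.93 radial 1.39 [ 3.9 -5.9 -1.9]
2 [-0.017  0.018] -0.0056
4 [-0.034  0.037] -0.0111
6 [-0.05   0.056] -0.0167
8 [-0.065  0.076] -0.0222
10 [-0.079  0.097] -0.0278
```

send_rows(steps=[[-0.017, 0.018, 0, 0, 0, -0.0056], [-0.034, 0.037, 0, 0, 0, -0.0111], [-0.05, 0.056, 0, 0, 0, -0.0167]])

```text
time: 13.77
ee_pos: [0.4595, -0.1806, 0.0672]
eef_rot: [2.957, 1.042, 0.003]
contact_force: [5.3, -8.2, -3.9]
finger_gap: 0.0166
grasp_force: 25.6
```

```bash
python3 n.py
```

```text
swept 131.4 rad 0.0722 tangential resist 9.69 radial 1.17 [ 5.3 -8.2 -3.9]
2 [-0.016  0.02 ] -0.0056
4 [-0.031  0.04 ] -0.0111
6 [-0.045  0.061] -0.0167
8 [-0.059  0.082] -0.0222
10 [-0.072  0.103] -0.0278
```

send_rows(steps=[[-0.016, 0.02, 0, 0, 0, -0.0056], [-0.031, 0.04, 0, 0, 0, -0.0111], [-0.031, 0.04, 0, 0, 0, -0.0111]])

```text
time: 14.02
ee_pos: [0.4565, -0.1768, 0.0672]
eef_rot: [2.991, 0.938, 0.003]
contact_force: [4.3, -8.5, -2.1]
finger_gap: 0.0168
grasp_force: 25.6
```

send_rows(steps=[[0, 0, 0, 0, 0, 0], [0, 0, 0, 0, 0, 0], [0, 0, 0, 0, 0, 0], [0, 0, 0, 0, 0, 0]], grip=0.2)

```text
time: 14.35
ee_pos: [0.4537, -0.1725, 0.0666]
eef_rot: [-2.993, -0.946, 0.002]
contact_force: [-1.1, -1.2, 0.5]
finger_gap: 0.0511
grasp_force: 0.0
```

send_rows(steps=[[0, 0, 0.2, 0, 0, 0], [0, 0, 0.5, 0, 0, 0], [0, 0, 0.8, 0, 0, 0], [0, 0, 1, 0, 0, 0], [0, 0, 1, 0, 0, 0]])

```text
time: 14.77
ee_pos: [0.4564, -0.1743, 0.1701]
eef_rot: [2.993, 0.946, 0.008]
contact_force: [0.8, -0.9, 0.4]
finger_gap: 0.0512
grasp_force: 0.0
```

```bash
python3 - <<'E'
from h import *
w,c=snap('wrist','w5.png'); a,cs=snap('scene','s5.png'); b,cd=snap('side','d5.png'); s=bot.sense(); print(s['ee_pos'],s['time'])
A=cv2.resize(w,(480,300)); B=cv2.resize(b[200:400,240:440],(300,300),interpolation=cv2.INTER_CUBIC); D=cv2.resize(a[180:300,170:362],(480,300),interpolation=cv2.INTER_CUBIC)
cv2.imwrite('pics/f.png',np.vstack([np.hstack([A,B]),np.hstack([D,np.zeros_like(B)])])[:,:,::-1])
E
```

```text
[ 0.45417687 -0.17289179  0.16634355] 14.9167
```

View pics/f.png

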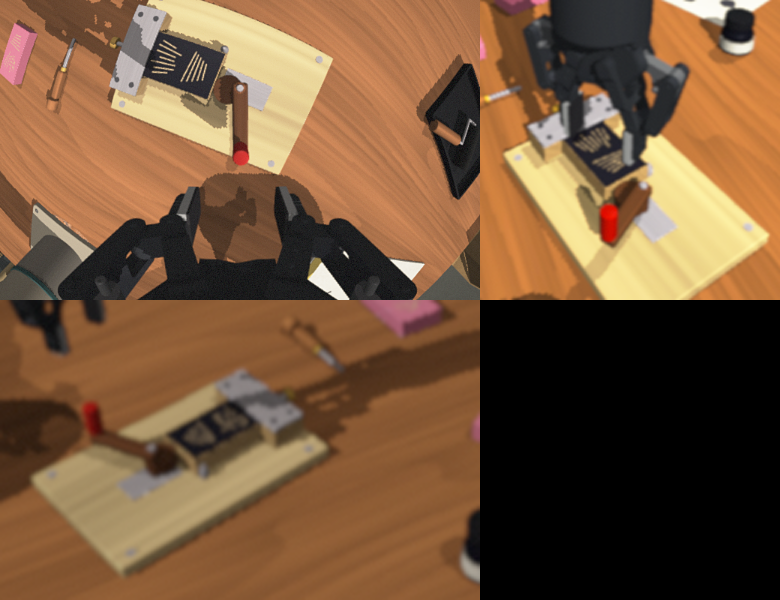

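The block is under the lip, with the cam against its rear end and the lever swung round (knob at 241,157 in the composite). The gripper is clear. I'll check how far the lever sprang back, then hand in.

```bash
python3 - <<'E'
from h import *
w,c=load('w5.png'); h=cv2.cvtColor(w,cv2.COLOR_RGB2HSV); m=((h[...,1]>170)&(h[...,2]>60)&((h[...,0]<4)|(h[...,0]>176))).astype(np.uint8)
n,l,st,ce=cv2.connectedComponentsWithStats(m); i=1+st[1:,4].argmax(); print(st[i],ce[i])
cx=st[i,0]+st[i,2]/2; cy=st[i,1]+st[i,3]-st[i,2]/2
k=onz(c,cx,cy,.088,True)[:2]; d=k-[.515,-.1345]; a=np.degrees(np.arctan2(d[1],d[0])); print(k,np.linalg.norm(d),'q',np.radians((-8-a)%360))
E
```

```text
[311 190  21  30 480] [320.61041667 205.63541667]
[ 0.45968656 -0.17594474] 0.0691176032495829 q 2.358932081714454
```

```bash
python3 -c "
from rig import bot
print(bot.hand_in())"
```

```text
the job is handed in; nothing more can be done
None
```

I handed the job in at about 15 s: the block is face up and home against the stop, about 12 mm under the lip. The cam is biting its end at about 2.36 rad with a final knob push of about 9–10 N, and I kept clear of the ink jar, brush pot and gouge.

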